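Close the castings box with its press-on lid

TASK

Take the lid out of the drying rack and lay it flat on the empty plywood-topped stand, grip bar up, letting go of it there. Then pick it up again, put it on the castings box and press it down past the sprung catches, firmly but without brute force, until it sits fully home and level on the rim all round. Leave the other things on the deck where they are.

Things in the scene. Friction and masses are not known exactly. Their poses are not given: they have to be found in the camera images.
- lid: Loose bare-metal lid, 0.25 kg, at the start on its +x edge in the rack, tab up, bar towards rack +x. Origin: middle of the plate's underside, which meets the box's rim. z out of the top, y along the grip bar, -x to the tab. Plate 99 (x) x 125 (y) mm, z 0 to 5. Skirt under it to z = -14, inside 87 x 113 mm, last 5 mm flared out to the plate's edge. Lying flat, its origin is 14 mm up.
- grip_bar (a point): Centre of the lid's black grip bar, 18 mm above the lid's origin, axes as the lid's. The bar is 14 (x) x 60 (y) mm and stands 26 mm above the plate (lid z 5 to 31).
- tab (a point): Middle of the lid's lift tab, 64.5 mm from the lid's origin along its -x and 1 mm along z, axes as the lid's. The tab is 50 mm wide (y), 8 mm thick (z) and sticks out 30 mm (lid x -49.5 to -79.5).
- rack: Steel drying rack, fixed, in the middle: base 62 (x) x 150 (y) x 6 mm, on it a grey block 40 mm wide with an upright slot along y, 22 mm wide, between two 5 mm rails that reach z = 76 mm; slot floor at z = 46 mm. Origin: centre of its underside; its x axis (the way the lid's grip bar looks) points to the robot's right.
- stand: Low stand on the robot's left, fixed: plywood top 150 x 150 mm on four steel legs, 110 mm high. Nothing stands on it. Origin: centre of its foot, z up.
- stand_top (a point): Middle of the plywood top's upper face, 110 mm above the deck; axes as the stand's.
- box: Grey open castings box on a steel stand on the robot's right, fixed: 84 (x) x 110 (y) x 50 mm outside, walls 4 mm, floor of the stand 110 mm and rim 160 mm above the deck. Two sprung balls in each long (x) side, 6 mm below the rim and 3.5 mm proud, resist the skirt over the last 6 mm with some 12 to 20 N in all. Origin: on the deck under the box's middle, z up.
- rim (a point): Centre of the box's mouth, in the plane of its rim (160 mm above the deck), axes as the box's. When the lid is fully home the lid's origin lies here; the lid fits either way round (turned by half a turn).
- screwdriver: stubby screwdriver, yellow and black handle, 113 x 28 mm, loose; origin at its middle on the underside; a bystander, not to be disturbed
- plaque_mould: light metal mould half, a block 76 x 86 x 19 mm with a white inlay, loose; origin at its middle on the underside; a bystander, not to be disturbed
- brush: brass wire brush with wooden handle, 155 mm long, 23 mm high, loose; origin at its middle on the underside; a bystander, not to be disturbed
- spanner_13: bright steel open-ended spanner, 151 mm long, 30 mm wide, 8 mm high, loose, beside the shredder; origin at its middle on the underside; a bystander, not to be disturbed

How it is judged:
On the way:
1. the lid lies flat on the plywood-topped stand, grip bar up, and the fingers have let go of it (z of lid in the frame of stand_top between 0.006 and 0.022 m and angle between lid's own z axis and vertical below 0.1 rad and horizontal distance between lid and stand_top below 0.08 m and contact force between lid and the fingers below 0.1 N and linear speed of lid below 0.02 m/s), for 0.2 s.
At the end, for the whole second after the job is handed in: the lid lies on the castings box, its plate within 2 mm of the rim, centred within 4 mm, level within 0.025 rad, square to the box within 0.06 rad (either way round), at rest and let go (z of lid in the frame of rim between -0.003 and 0.002 m and horizontal distance between lid and rim below 0.004 m and angle between lid's own z axis and vertical below 0.025 rad and angle between the x axis of lid and the x axis of rim, either way round below 0.06 rad and linear speed of lid below 0.01 m/s and contact force between lid and box above 0.3 N); the robot touches nothing.
It fails at once if one of the other things (screwdriver, mould half, brush, spanner) is moved by more than 30 mm (distance of any of screwdriver, plaque_mould, brush, spanner_13 from where it was at the start of the episode above 0.03 m).
It fails at once if the lid is forced: over 100 N of contact force in all between lid and box (30 to 40 N of it is the squeeze of the catches) (contact force between lid and box above 100 N).
It also fails if it takes over 61 s, if anything falls off the work surface, if the arm or the gripper's body presses on something with over 40 N, if the wrist force passes 120 N, or if a joint passes its speed limit or range.

ROBOT

A 6-joint arm with a two-finger parallel gripper is mounted at the origin on a cart in front of the work surface, level with it; the furniture and walls round the work are solid. World frame = base frame: x ahead of the robot, y to its left, z up, the work surface at z = 0. Lengths are in m, angles in rad, forces in N, time in s.
With the tool pointing down it reaches from about 0.275 to 0.875 m from the base axis. Payload 12.5 kg.
Tool frame: the origin (TCP) lies at the very end of the fingers, on their centre line; the grasp point (between the pads) lies 19 mm behind it; z points along the fingers, y is the line along which they close (so a half turn about z gives the same grasp; the last joint's range is limited). The gripper opens to 85 mm and grips with 20 to 120 N. Pads are 22 mm wide; open, the fingers measure 114 mm over their backs; the gripper's body (76 mm by 85 mm) begins 54 mm behind the grasp point. The pads swing forward as they close: fully open they stand 13 mm farther back than shut.
Start: joints at [1.155, 0.351, 1.652, -0, 1.139, -0.085], TCP at [0.179, 0.52, 0.231] pointing down, gripper open.
Joint ranges: [-2.75, 2.75], [-0.79, 2.1], [0.01, 2.65], [-1.57, 4.71], [0.07, 3.14], [-2.87, 2.87]. Speed limits (rad/s): [2.22, 2.22, 2.79, 3.14, 3.14, 3.14].

INTERFACE

Orientations are given as a 3x3 rotation matrix whose columns are the frame's x, y, z axes.
In Python, from bench import manip gives the robot as it stands. Calls block until the motion is done:
- manip.move_ptp(position, orientation): joint-space move of the TCP to a pose.
- manip.move_l(position, attitude=None, max_speed=0.15): straight line of the TCP; attitude=None keeps the orientation; max_speed is the mean speed in m/s.
- manip.move_j(angles): joint-space move.
- manip.set_gripper(opening, effort=None): opening from 0.0 (shut) to 1.0 (fully open); effort is the grip in N (None keeps the last); returns when the fingers have stopped.
- manip.dwell(seconds).
- manip.inverse_kinematics(position, orientation): joint angles nearest the present ones, or None.
- manip.grab_frame(name): name is "scene" or "side" or "wrist"; returns (picture, depth): 420x560x3 uint8, red, green, blue; 420x560 float32, m along the optical axis (not along the pixel's ray), 0 where there is no reading.
- manip.get_calibration(name): a dict with "camera_matrix" (3x3 intrinsics, pixels), "R" (3x3) and "t" (3): a world point X has camera coordinates R X + t. Camera axes: x right, y down, z forward; pixel columns grow to the right and rows downward; lengths in m; the calibration is good to about 2 mm. A picture is of the moment at which its call begins: read the wrist's pose just before it. get_calibration takes no time and is no camera call; for the wrist camera it gives the pose at the moment of the call.
A pose or a line that the arm cannot do raises manip.Unreachable and nothing moves.
- manip.sign_off(): hands the job in; it is judged then, once.
Trained networks look in the newest picture that a camera, given by its name, has taken for a name from the list of things; names that differ only in an ending like _2 or _b are one class to them, and where a whole thing is asked for, a point or a joint stands for the part that bears it (a point fixed in the world has none). Each returns a list of dicts, best first, with "confidence" (0 to 1); they miss things now and then, are a little off and sometimes report something else, mostly with a low value. They report only what shows in the picture. A call takes as long as a camera call.
- manip.look_for(camera, name): "at" ([x, y, z] in m, in world coordinates, good to about 4 mm: the middle of the surface that is visible of it).
Readings, each from a call of its own:
- manip.current_time(): time.
- manip.current_qpos(): joint angles.
- manip.current_joint_vel(): joint speeds.
- manip.current_joint_torque(): joint torques, N m.
- manip.current_ee_pos(): TCP position.
- manip.current_tcp_rot(): TCP orientation.
- manip.current_force(): force on the tool from outside, world axes, zero at the start.
- manip.current_ft_torque(): the same for the moment, N m.
- manip.current_grip_width(): opening from 0.0 (shut) to 1.0 (fully open).
- manip.current_grip_force(): force on a finger pad.
Only numpy, scipy, OpenCV 4.12 (cv2) and the standard library are available. Lean on these libraries where they do the work, as an engineer would, in place of code of your own. Each camera call takes 0.05 s, during which the arm holds its last target. There are 200 camera calls.

## Working session

There is one attempt and no reset: what is moved stays moved. The work goes in short steps, each a Python script; the robot and the scene stay as the last script left them, time stands still between calls to the robot, and variables do not carry over. Pictures are saved under pics/ and viewed, at most 10 in all, crops included, and the job is handed in when it is done.

```bash
mkdir -p pics; ls; python3 - <<'E'
from bench import manip
import cv2,numpy as np
np.set_printoptions(precision=4,suppress=True)
ims=[]
for c in("scene","side"):
    im,d=manip.grab_frame(c); cv2.imwrite(f"pics/{c}0.png",im[:,:,::-1]); np.save(f"{c}0.npy",d)
    K=manip.get_calibration(c); print(c,K["camera_matrix"].tolist(),-K["R"].T@K["t"],K["R"][2])
    for n in["lid","grip_bar","tab","rack","stand","stand_top","box","rim","screwdriver","plaque_mould","brush","spanner_13"]:
        print(n,[(np.round(r["at"],4).tolist(),round(r["confidence"],2)) for r in manip.look_for(c,n)][:2])
print(manip.current_time(),manip.current_tcp_rot())
E
```

```text
pics
scene [[483.7565461599596, 0.0, 281.54723731612853], [0.0, 483.7565461599596, 218.00709719294593], [0.0, 0.0, 1.0]] [0.0663 0.0951 1.0219] [ 0.4601 -0.1129 -0.8807]
lid [([0.5947, -0.0221, 0.1413], 0.95)]
grip_bar [([0.5933, -0.0218, 0.1428], 0.95)]
tab [([0.5919, -0.0215, 0.1424], 0.79)]
rack [([0.6226, -0.0043, 0.0448], 0.55)]
stand []
stand_top [([0.5549, 0.1427, 0.1126], 0.66)]
box [([0.5611, -0.181, 0.1197], 0.98)]
rim [([0.5647, -0.182, 0.1166], 0.96), ([0.5546, 0.145, 0.105], 0.2)]
screwdriver [([0.7001, 0.1709, 0.0249], 0.42)]
plaque_mould [([0.6991, -0.245, 0.0229], 0.5)]
brush [([0.4488, -0.217, 0.0216], 0.63)]
spanner_13 [([0.3561, 0.0857, 0.008], 0.53)]
side [[535.8279859474922, 0.0, 278.5882195131963], [0.0, 535.8279859474922, 210.94533798684557], [0.0, 0.0, 1.0]] [1.2326 0.634  0.9676] [-0.5313 -0.5087 -0.6775]
lid [([0.5729, -0.0254, 0.1128], 0.75)]
grip_bar [([0.5726, -0.0257, 0.1143], 0.56)]
tab [([0.5717, -0.027, 0.1116], 0.65)]
rack [([0.6033, -0.0029, 0.0427], 0.82)]
stand [([0.5907, 0.1494, 0.1105], 0.86)]
stand_top [([0.5904, 0.1518, 0.1112], 0.86)]
box [([0.5789, -0.1517, 0.1215], 0.65)]
rim [([0.5767, -0.1514, 0.1163], 0.62), ([0.6036, -0.0036, 0.0419], 0.24)]
screwdriver [([0.6993, 0.1692, 0.0235], 0.83), ([0.574, -0.0248, 0.1137], 0.52)]
plaque_mould [([0.6473, -0.1952, 0.0163], 0.68)]
brush [([0.4506, -0.1872, 0.0184], 0.43), ([0.3564, 0.0894, 0.0034], 0.38)]
spanner_13 [([0.3575, 0.0884, 0.0028], 0.56)]
1.3 [[-0.9458  0.3248  0.    ]
 [ 0.3248  0.9458  0.    ]
 [ 0.      0.     -1.    ]]
```

View pics/scene0.png

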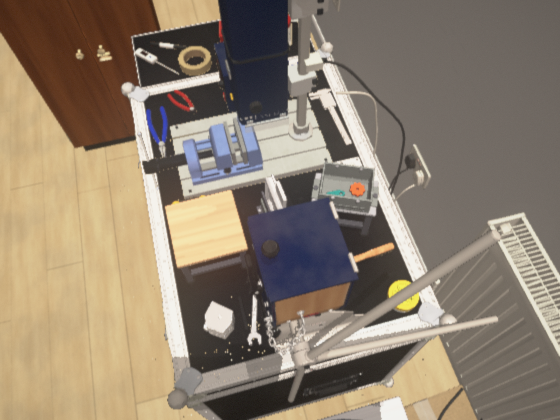

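View pics/side0.png

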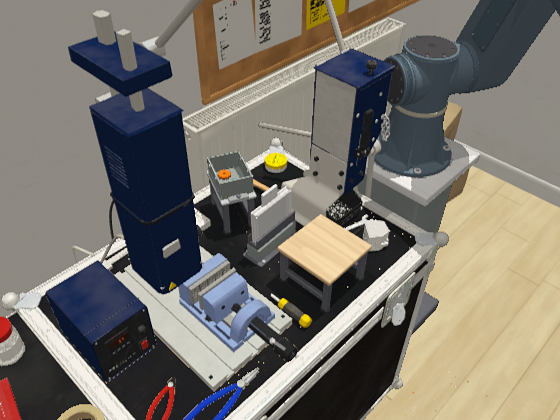

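The scene picture shows the lid upright in the rack at about (275,190), the stand top at (205,230), the box at (345,188), and the tall blue shredder at (305,245). In the side picture the lid is at (272,220), the stand at (325,248) and the box at (230,178). I'll map heights next.

```bash
cat > h.py <<'E'
from bench import manip
import cv2,numpy as np
np.set_printoptions(precision=4,suppress=True,linewidth=220)
def cloud(c,tag):
    K=manip.get_calibration(c); im,d=manip.grab_frame(c); cv2.imwrite(f"pics/{tag}.png",im[:,:,::-1])
    M=K["camera_matrix"]; v,u=np.indices(d.shape)
    P=np.stack([(u-M[0,2])/M[0,0]*d,(v-M[1,2])/M[1,1]*d,d],-1)
    W=(P-K["t"])@K["R"]; W[d==0]=np.nan
    np.savez(f"{tag}.npz",W=W,im=im); return W,im
E
python3 - <<'E'
from h import *
A=[cloud(c,c+"1")[0].reshape(-1,3) for c in("scene","side")]
P=np.concatenate(A);P=P[~np.isnan(P).any(1)]
g=0.03
xs=np.arange(0.2,1.0,g);ys=np.arange(-.42,.5,g)
H=np.full((len(xs),len(ys)),-1.)
i=((P[:,0]-.2)/g).astype(int);j=((P[:,1]+.42)/g).astype(int)
k=(P[:,0]>.2)&(P[:,1]>-.42)&(i<len(xs))&(j<len(ys))&(P[:,2]<0.8)
np.maximum.at(H,(i[k],j[k]),P[k,2])
print("      "+" ".join(f"{int(round(y*100+1.5)):4d}" for y in ys))
for a,x in enumerate(xs): print(f"{x+.015:.3f} "+" ".join(f"{int(h*1000):4d}" if h>-.9 else "   ." for h in H[a]))
def bx(Q,n):
    Q=Q[~np.isnan(Q).any(1)]
    print(n,len(Q),Q.mean(0) if len(Q) else"",cv2.minAreaRect(Q[:,:2].astype(np.float32)) if len(Q)>5 else"")
for c,Q in zip("ab",A):
    r=lambda x0,x1,y0,y1,z0,z1:Q[(Q[:,0]>x0)&(Q[:,0]<x1)&(Q[:,1]>y0)&(Q[:,1]<y1)&(Q[:,2]>z0)&(Q[:,2]<z1)]
    bx(r(.45,.72,.05,.25,.1,.12),"stand"+c); bx(r(.45,.72,-.3,-.08,.15,.17),"rim"+c)
    bx(r(.45,.72,-.08,.04,.16,.19),"tab"+c); bx(r(.45,.72,-.08,.04,.13,.19),"lid"+c);bx(r(.45,.72,-.08,.04,.07,.082),"rails"+c)
E
```

```text
-40  -38  -35  -32  -29  -26  -23  -20  -17  -14  -11   -8   -5   -2    1    4    7   10   13   16   19   22   25   28   31   34   37   40   43   46   49
0.215 -809   32   44   50   58   70   81  522  493  452  392  344  289  232  189  164    .    .    .    .    .    . -810 -810 -808 -806 -809 -809 -808    .    .
0.245   34   42   50   59   69   78   86  535  523  468  415  359  305  252  317  287  233    4    4    4    4    5   23   26 -810 -808 -808 -805    .    .    .
0.275 -807 -808 -814   24   20    8    7    6    7    6    6  410  413  409  410  410  410    8    7    6    6    8   23   23 -809 -807 -808    .    .    .    .
0.305 -808 -815    .    7    9   30   30    5    6   40   85  410  412  409  409  409  409    6    6    6    6   11    9    6 -808 -810    .    .    .    .    .
0.335    .    .    .    5   22   31   29   29    4   37    5   99  409  410  410  436  410   10    5    4    5    4    6    2 -813 -809 -806 -811 -809    .    .
0.365    .    .    .    3    7   31   31   31    4    6    1  410  411  409  410  429  410   13   54   54   53    6    6    5    . -821 -801 
[... 4141 characters left out ...]
.1441 0.1087] ((0.5691429972648621, 0.13985931873321533), (0.1563965380191803, 0.1524941772222519), 0.8595549464225769)
rimb 386 [ 0.5694 -0.169   0.1562] ((0.5672032237052917, -0.17306917905807495), (0.12183175981044769, 0.08956500142812729), 64.65647888183594)
tabb 122 [ 0.5766 -0.027   0.1692] ((0.5743030905723572, -0.027996407821774483), (0.05094714090228081, 0.010706497356295586), 3.8946409225463867)
lidb 493 [ 0.5774 -0.0236  0.1501] ((0.5732210874557495, -0.02216160297393799), (0.12730132043361664, 0.023280885070562363), 3.6915435791015625)
railsb 293 [ 0.5755 -0.0157  0.0751] ((0.5733309984207153, -0.018823957070708275), (0.14448097348213196, 0.03415977209806442), 3.4594476222991943)
```

```bash
cat >> h.py <<'E'
Z=np.array([0,0,1.])
def rot(z,y):
    z=np.array(z,float);z/=np.linalg.norm(z);y=np.array(y,float);y-=z*(y@z);y/=np.linalg.norm(y)
    return np.stack([np.cross(y,z),y,z],1)
def down(a): return rot([0,0,-1],[np.cos(a),np.sin(a),0])   # a: angle of closing axis
IK=manip.inverse_kinematics
E
python3 - <<'E'
from h import *
from scipy.optimize import least_squares
D=[]
for r in(.4,.5,.6,.7):
    for z in(.16,.3,.45):
        q=IK([r*np.cos(.8),r*np.sin(.8),z],down(.8+np.pi/2))
        if q is not None: D.append((r,z,*q))
D=np.array(D)
def f(p):
    a,h,L1,L2,d=p; e=D[:,3]+D[:,4]+d
    return np.r_[a+L1*np.sin(D[:,3])+L2*np.sin(e)-D[:,0],h+L1*np.cos(D[:,3])+L2*np.cos(e)-D[:,1]]
s=least_squares(f,[0,.1,.4,.4,0]);print(s.x,abs(s.fun).max());print(D[:3])
for n,p,R in[("rack",[.572,-.028,.15],down(np.pi/2+.07)),("rackup",[.572,-.028,.30],down(np.pi/2+.07)),("rack40",[.572,-.028,.40],down(np.pi/2+.07)),("box",[.566,-.172,.2],down(-.43)),("boxup",[.566,-.172,.35],down(-.43)),("standup",[.567,.141,.35],down(np.pi/2))]:
    q=IK(p,R);print(n,q)
for b in(-90,-75,-60,-45,-30,-15,0,20):   # horizontal heading of tool on stand
    hd=np.array([np.cos(np.radians(b)),np.sin(np.radians(b)),0])
    for sgn in(1,-1):
        print(b,sgn,[IK(np.array([.567,.141,z])-hd*.055,rot(hd,[0,0,sgn])) for z in(.128,.2)])
E
```

```text
[ 0.0026 -0.0052  0.4856  0.4395  0.0916] 0.00027755234235160575
[[ 0.4     0.16    0.6835  0.1826  2.0876 -0.      0.8713 -1.6873]
 [ 0.4     0.3     0.6835 -0.0069  1.9095 -0.      1.239  -1.6873]
 [ 0.4     0.45    0.6835 -0.0851  1.63   -0.      1.5967 -1.6873]]
rack [-0.1302  0.4857  1.6673 -0.      0.9886 -1.771 ]
rackup [-0.1302  0.3326  1.5043 -0.      1.3047 -1.771 ]
rack40 [-0.1302  0.2817  1.3376 -0.      1.5223 -1.771 ]
box [-0.3737  0.4581  1.5727 -0.      1.1107  0.0563]
boxup [-0.3737  0.3396  1.3755 -0.      1.4264  0.0563]
standup [ 0.1641  0.325   1.3956 -0.      1.421  -1.4067]
-90 1 [array([ 0.6189,  1.141 ,  1.199 , -1.1109,  2.0007,  2.4421]), array([ 0.6189,  1.0288,  1.232 , -1.1452,  2.0347,  2.3628])]
-90 -1 [array([ 0.6189,  1.141 ,  1.199 , -1.1109,  2.0007, -0.6995]), array([ 0.6189,  1.0288,  1.232 , -1.1452,  2.0347, -0.7788])]
-75 1 [array([ 0.6784,  1.0545,  1.4289, -1.2341,  1.8209,  2.5261]), array([ 0.6784,  0.9333,  1.4607, -1.257 ,  1.8495,  2.4384])]
-75 -1 [array([ 0.6784,  1.0545,  1.4289, -1.2341,  1.8209, -0.6154]), array([ 0.6784,  0.9333, 
[... 510 characters left out ...]
7,  0.7676,  1.9078,  4.6626,  1.5458, -0.4656])]
-30 1 [None, array([0.6925, 0.7089, 2.115 , 4.3741, 1.4621, 2.8425])]
-30 -1 [array([ 0.6925,  0.8882,  2.076 ,  4.3628,  1.5095, -0.1666]), array([ 0.6925,  0.7089,  2.115 ,  4.3741,  1.4621, -0.2991])]
-15 1 [None, None]
-15 -1 [array([ 0.578 ,  0.8888,  2.2511,  3.9813,  1.5696, -0.0013]), array([ 0.578 ,  0.6773,  2.2965,  3.9884,  1.4591, -0.1254])]
0 1 [None, None]
0 -1 [array([0.3544, 0.9183, 2.3753, 3.4997, 1.7133, 0.0531]), array([ 0.3544,  0.6753,  2.4281,  3.4962,  1.535 , -0.0132])]
20 1 [None, None]
20 -1 [array([-0.0562,  0.933 ,  2.4096,  2.7289,  1.7553, -0.0802]), array([-0.0562,  0.6798,  2.4651,  2.7363,  1.5738, -0.0013])]
```

```bash
python3 - <<'E'
from h import *
manip.move_ptp([.55,.16,.42],down(np.pi/2)); print(manip.current_time(),manip.current_qpos())
K=manip.get_calibration("wrist");R=manip.current_tcp_rot();print("cam in tool",R.T@(-K["R"].T@K["t"]-manip.current_ee_pos()),R.T@K["R"].T)
cloud("wrist","w1")
manip.move_ptp([.555,-.03,.42],down(np.pi/2+.07)); print(manip.current_time())
q=manip.current_qpos();print(q)
cloud("wrist","w2"); S=[cloud("side","s2")[0],cloud("scene","c2")[0]]
# forearm radius
c,s=np.cos(q[0]),np.sin(q[0]);d=.208
w=np.array([*manip.current_ee_pos()])+[0,0,d]
a=q[1]+q[2];ax=np.array([c*np.sin(a),s*np.sin(a),np.cos(a)])
for W in S:
    P=W.reshape(-1,3);P=P[~np.isnan(P).any(1)]-w
    t=P@ax;lat=P@np.array([-s,c,0]);up=P@np.cross(ax,[-s,c,0])
    for t0 in np.arange(-.4,.05,.05):
        k=(t>t0)&(t<t0+.05)&(abs(lat)<.15)&(abs(up)<.15)
        if k.sum()>5: print(round(t0,2),k.sum(),np.percentile(lat[k],[1,99]),np.percentile(up[k],[1,99]))
a=np.hstack([cv2.resize(cv2.imread(f"pics/{n}.png"),(400,300)) for n in("w1","w2")]);b=np.hstack([cv2.resize(cv2.imread(f"pics/{n}.png"),(400,300)) for n in("s2","c2")])
cv2.imwrite("pics/m1.png",np.vstack([a,b]))
E
```

```text
3.3833 [ 0.203   0.2772  1.2984  0.0001  1.5665 -1.3686]
cam in tool [ 0.073  -0.0007 -0.1433] [[ 0.0004 -0.9581 -0.2865]
 [ 1.      0.0003  0.0003]
 [-0.0002 -0.2865  0.9581]]
4.2167
[-0.1362  0.2419  1.3431  0.0005  1.5566 -1.7771]
-0.05 831 [0.0208 0.0739] [-0.1475 -0.0187]
-0.0 2518 [-0.0661  0.0656] [-0.1477 -0.0134]
-0.4 14803 [-0.0632  0.1427] [0.1157 0.1454]
-0.35 9795 [-0.0578  0.0635] [0.0982 0.1355]
-0.3 7834 [-0.0614  0.0628] [0.0985 0.1283]
-0.25 5613 [-0.0599  0.0606] [0.0893 0.1226]
-0.2 3538 [-0.0427  0.0557] [0.0807 0.1156]
-0.15 3012 [-0.0597  0.0616] [0.0463 0.11  ]
-0.05 232 [0.0614 0.0748] [-0.1421  0.0414]
```

View pics/m1.png

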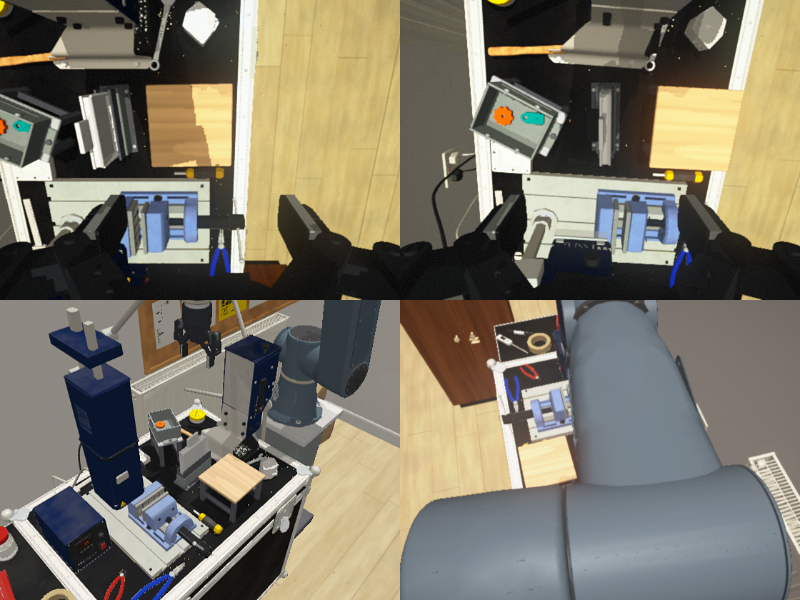

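The wrist views show the tab at about (606,115) in the top-right tile, the stand at (697,127) and the box at (517,122). The forearm's underside clears the shredder. Next I'll refine the poses from both wrist clouds.

```bash
python3 - <<'E'
from h import *
def bx(Q,n):
    if len(Q)<8: return print(n,len(Q))
    Q=Q.astype(float); c=np.median(Q,0); k=np.ones(len(Q),bool)
    print(n,len(Q),Q.mean(0),"zmed %.4f"%c[2],[np.round(v,4).tolist() for v in cv2.minAreaRect(Q[:,:2].astype(np.float32))[:2]],round(cv2.minAreaRect(Q[:,:2].astype(np.float32))[2],2))
for t in("w1","w2","side1","scene1"):
    f=np.load(t+".npz");W=f["W"];I=f["im"].astype(int)
    Q=W.reshape(-1,3);C=I.reshape(-1,3);k=~np.isnan(Q).any(1);Q=Q[k];C=C[k]
    m=lambda x0,x1,y0,y1,z0,z1:(Q[:,0]>x0)&(Q[:,0]<x1)&(Q[:,1]>y0)&(Q[:,1]<y1)&(Q[:,2]>z0)&(Q[:,2]<z1)
    wood=C[:,0]-C[:,2]>30
    bx(Q[m(.45,.7,.05,.25,.1,.125)&wood],t+" stand"); bx(Q[m(.48,.68,-.27,-.08,.152,.168)],t+" rim")
    bx(Q[m(.45,.72,-.08,.04,.166,.19)],t+" tab top"); bx(Q[m(.45,.72,-.08,.04,.138,.15)],t+" plate edge")
    for z0 in(.10,.115,.13): bx(Q[m(.45,.72,-.08,-.03,z0,z0+.012)],t+f" bar side{z0}")
    bx(Q[m(.45,.72,-.08,.04,.07,.082)],t+" rails")
I=cv2.imread("pics/w2.png");cv2.imwrite("pics/w2c.png",cv2.resize(I[100:240,90:350],None,fx=3,fy=3,interpolation=2))
E
```

```text
w1 stand 13411 [0.5645 0.1381 0.1108] zmed 0.1108 [[0.5689, 0.138], [0.1505, 0.1498]] 1.02
w1 rim 1008 [ 0.579  -0.1349  0.1583] zmed 0.1594 [[0.5778, -0.1486], [0.0595, 0.089]] 68.11
w1 tab top 471 [ 0.5719 -0.0291  0.1736] zmed 0.1749 [[0.5729, -0.0308], [0.0497, 0.0097]] 4.26
w1 plate edge 1492 [ 0.5695 -0.0234  0.1445] zmed 0.1444 [[0.5726, -0.0239], [0.1254, 0.0204]] 3.73
w1 bar side0.1 100 [ 0.5336 -0.0364  0.1052] zmed 0.1044 [[0.5337, -0.0443], [0.0286, 0.0461]] 89.75
w1 bar side0.115 12 [ 0.5119 -0.0326  0.1213] zmed 0.1213 [[0.5117, -0.0327], [0.003, 0.0016]] 26.69
w1 bar side0.13 24 [ 0.5177 -0.0326  0.1375] zmed 0.1374 [[0.527, -0.0307], [0.0334, 0.0041]] 8.6
w1 rails 871 [ 0.5699 -0.0156  0.0758] zmed 0.0762 [[0.5736, -0.0209], [0.1393, 0.0321]] 4.41
w2 stand 13391 [0.5645 0.136  0.1108] zmed 0.1109 [[0.5687, 0.1375], [0.1501, 0.1502]] 1.0
w2 rim 1814 [ 0.5645 -0.1785  0.1591] zmed 0.1601 [[0.5668, -0.1745], [0.1105, 0.0902]] 65.4
w2 tab top 353 [ 0.5718 -0.0309  0.1753] zmed 0.1755 [[0.5725, -0.031], [0.0491, 0.0079]] 4.05
w2 plate edge 1352 [ 0.5681 -0.0228  0.1445] zm
[... 1093 characters left out ...]
57  0.0751] zmed 0.0749 [[0.5733, -0.0188], [0.1445, 0.0342]] 3.46
scene1 stand 4481 [0.5614 0.1414 0.1097] zmed 0.1098 [[0.566, 0.141], [0.1527, 0.1499]] 1.07
scene1 rim 482 [ 0.5621 -0.1718  0.1579] zmed 0.1584 [[0.5644, -0.171], [0.1097, 0.0898]] 65.53
scene1 tab top 99 [ 0.5691 -0.0271  0.1735] zmed 0.1740 [[0.5703, -0.0276], [0.0518, 0.0086]] 4.48
scene1 plate edge 237 [ 0.5916 -0.0174  0.1435] zmed 0.1433 [[0.5898, -0.0192], [0.0881, 0.0191]] 3.34
scene1 bar side0.1 52 [ 0.5826 -0.0475  0.102 ] zmed 0.1019 [[0.584, -0.0488], [0.0138, 0.0319]] 79.5
scene1 bar side0.115 0
scene1 bar side0.13 0
scene1 rails 69 [ 0.6152 -0.004   0.0752] zmed 0.0754 [[0.6119, -0.0089], [0.0531, 0.0189]] 4.3
```

View pics/w2c.png

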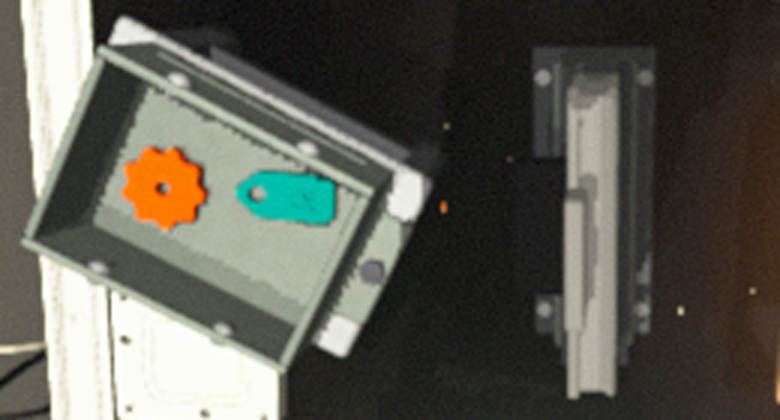

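```bash
python3 - <<'E'
from h import *
R=down(np.pi/2+.068)
manip.set_gripper(.6)
manip.move_ptp([.5722,-.0295,.25],R)
manip.move_l([.5722,-.0295,.151],max_speed=.12)
print(manip.current_time(),manip.current_ee_pos(),manip.current_force())
manip.set_gripper(0,effort=60)
print(manip.current_grip_width(),manip.current_grip_force(),manip.current_force())
manip.move_l([.5722,-.0295,.20],max_speed=.08)
print(manip.current_grip_width(),manip.current_grip_force(),manip.current_force())
cloud("side","s3"); print(manip.current_time())
E
```

```text
6.4917 [ 0.5727 -0.0296  0.1519] [ 0.1811 -0.3444 -0.3023]
0.07936416846256647 58.86342108249664 [-0.973   2.812   5.3117]
0.08241163643552694 58.4430330991745 [ 0.4838 -0.5514 -1.8865]
7.775
```

View pics/s3.png

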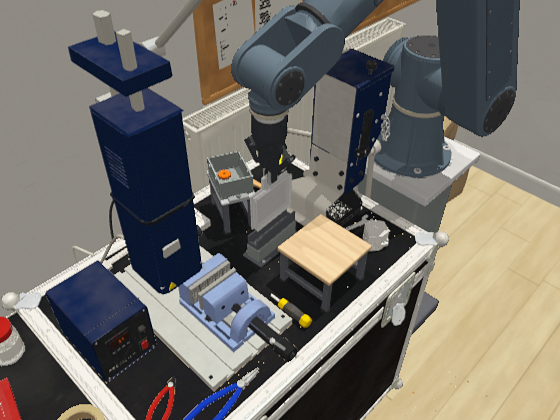

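The side view shows the lid out of the slot, hanging from the tab at about (272,200). Next I'll swing it flat over the stand.

```bash
python3 - <<'E'
from h import *
h=np.array([np.sin(.068),-np.cos(.068),0]);R1=rot(h,[0,0,-1])
T=np.array([.568,.139,0])-h*(.03+.056)
print(T,IK(T+Z*.25,R1),IK(T+Z*.126,R1))
manip.move_l([.5722,-.0295,.34],max_speed=.2)
manip.move_l([.566,.19,.36],max_speed=.2)
try: manip.move_l(T+Z*.24,R1,max_speed=.1)
except manip.Unreachable as e:
    print("unreach",e); manip.move_ptp(T+Z*.24,R1)
print(manip.current_time(),manip.current_qpos(),manip.current_ee_pos(),manip.current_grip_width(),manip.current_force())
W,im=cloud("side","s4");cloud("scene","c4")
a=np.hstack([cv2.resize(cv2.imread(f"pics/{n}.png"),(400,300)) for n in("s4","c4")]);cv2.imwrite("pics/m4.png",a)
Q=W.reshape(-1,3);C=im.reshape(-1,3).astype(int)
k=(Q[:,2]>.2)&(Q[:,2]<.27)&(abs(Q[:,0]-.57)<.08)&(Q[:,1]>.1)&(Q[:,1]<.215)&(C.min(1)>110)
Q=Q[k];A=np.c_[Q[:,:2],np.ones(len(Q))];print(len(Q),Q.mean(0),np.linalg.lstsq(A,Q[:,2],rcond=None)[0],cv2.minAreaRect(Q[:,:2].astype(np.float32)))
E
```

```text
[0.5622 0.2248 0.    ] [ 0.6686  0.9582  1.2367 -1.19    2.0472 -0.8531] [ 0.6686  1.1456  1.1943 -1.1262  1.9889 -0.7059]
11.5917 [ 0.6682  0.9703  1.2354 -1.1832  2.0416 -0.8393] [0.5624 0.2247 0.241 ] 0.07891395835863192 [-0.2714 -0.4445 -1.7132]
1928 [0.5769 0.171  0.2417] [-0.0389 -0.0049  0.265 ] ((0.5668304562568665, 0.16736605763435364), (0.13098777830600739, 0.10004819184541702), 2.376270055770874)
```

View pics/m4.png

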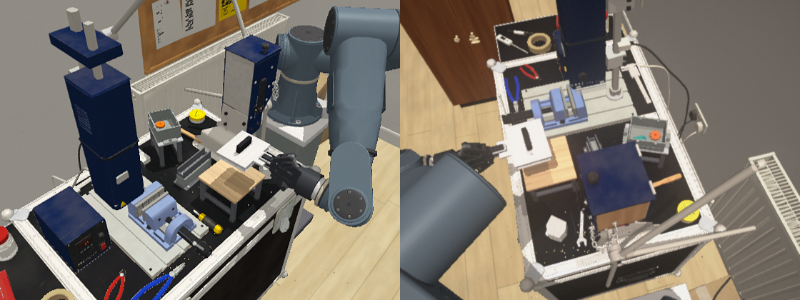

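The lid is level above the stand with the bar up (side tile, about (243,150)). I'll lower it until it touches, let go, and retract along the tool axis.

```bash
python3 - <<'E'
from h import *
h=np.array([np.sin(.068),-np.cos(.068),0]);p=manip.current_ee_pos();f0=manip.current_force()[2]
t=p.copy()
manip.move_l([p[0],p[1],.134],max_speed=.1); z=.134
while z>.120:
    z-=.001; manip.move_l([p[0],p[1],z],max_speed=.03)
    f=manip.current_force()[2]-f0
    if f>4: break
print(z,f,manip.current_time())
manip.set_gripper(.3); manip.dwell(.1)
print(manip.current_force(),manip.current_grip_force())
manip.move_l(np.array([p[0],p[1],z])-h*.06,max_speed=.1); manip.dwell(.15)
manip.move_l(np.array([p[0],p[1],.30])-h*.06,max_speed=.25)
print(manip.current_time(),manip.current_qpos())
W,im=cloud("side","s5")
Q=W.reshape(-1,3);C=im.reshape(-1,3).astype(int)
k=(Q[:,2]>.122)&(Q[:,2]<.137)&(abs(Q[:,0]-.57)<.08)&(Q[:,1]>.08)&(Q[:,1]<.25)&(C.min(1)>100)
Q=Q[k];A=np.c_[Q[:,:2],np.ones(len(Q))];print(len(Q),Q.mean(0),np.linalg.lstsq(A,Q[:,2],rcond=None)[0],cv2.minAreaRect(Q[:,:2].astype(np.float32)))
q=IK([.58,.165,.35],down(np.pi/2+.068));print(q)
E
```

```text
0.125 7.128976909444931 15.15
[ 1.1373 -0.2535  0.4811] 0.0
17.325 [ 0.7328  0.9616  1.0921 -1.2228  2.1494 -0.9858]
1985 [0.5712 0.1813 0.1286] [ 0.0004 -0.0021  0.1288] ((0.5669913291931152, 0.18439507484436035), (0.12978312373161316, 0.1298903226852417), 3.47861909866333)
[ 0.2     0.3627  1.3434 -0.      1.4355 -1.4388]
```

View pics/s5.png

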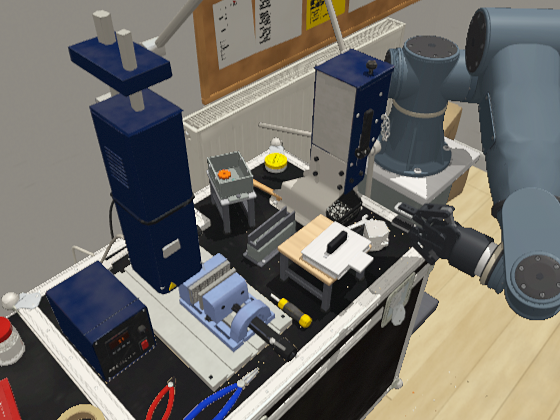

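The side view shows the lid lying flat and released at about (340,245), bar up and tab over the stand's edge. Next I'll take matching wrist views of the box and the lid so that any camera bias cancels.

```bash
python3 - <<'E'
from h import *
manip.set_gripper(.55)
manip.move_ptp([.55,.16,.43],down(np.pi/2+.068))
manip.move_ptp([.566,-.173,.43],down(-.43)); print(manip.current_time(),manip.current_ee_pos())
cloud("wrist","wb"); np.savez("pb",p=manip.current_ee_pos(),R=manip.current_tcp_rot())
manip.move_ptp([.567,.169,.40],down(np.pi/2+.068)); print(manip.current_time(),manip.current_ee_pos())
cloud("wrist","wl"); np.savez("pl",p=manip.current_ee_pos(),R=manip.current_tcp_rot())
def rect(Q,n):
    r=cv2.minAreaRect(Q[:,:2].astype(np.float32)); print(n,len(Q),np.median(Q,0),np.round(r[0],4),np.round(r[1],4),round(r[2],2)); return r
for t in("wb","wl"):
    f=np.load(t+".npz");W=f["W"];C=f["im"].astype(int)
    m=lambda c,s,z0,z1:(abs(W[...,0]-c[0])<s)&(abs(W[...,1]-c[1])<s)&(W[...,2]>z0)&(W[...,2]<z1)
    if t=="wb": rect(W[m((.566,-.173),.09,.155,.166)],"rim"); rect(W[m((.566,-.173),.09,.157,.164)],"rim")
    else:
        k=m((.567,.165),.1,.122,.137)&(C.min(-1)>90);rect(W[k],"plate+tab"); A=np.c_[W[k][:,:2],np.ones(k.sum())];print(np.linalg.lstsq(A,W[k][:,2],rcond=None)[0])
        k2=m((.567,.169),.06,.148,.165);rect(W[k2],"bar")
        h=np.array([np.sin(.068),-np.cos(.068)])
        P=W[k][:,:2]-[.567,.169];k3=P@h>-.045;rect(W[k][k3],"plate")
I=[cv2.imread(f"pics/{n}.png") for n in("wb","wl")];cv2.imwrite("pics/m6.png",np.hstack([cv2.resize(i,(400,300)) for i in I]))
E
```

```text
20.175 [ 0.5664 -0.1721  0.4294]
21.5583 [0.5671 0.1686 0.4001]
rim 1331 [ 0.5683 -0.1703  0.1605] [ 0.5662 -0.1746] [0.1104 0.0893] 65.01
rim 1248 [ 0.5698 -0.1686  0.1606] [ 0.5662 -0.1746] [0.1104 0.0892] 65.01
plate+tab 9491 [0.5616 0.1779 0.1306] [0.566  0.1831] [0.1253 0.1289] 3.87
[ 0.0004 -0.0016  0.1307]
bar 698 [0.5656 0.168  0.1563] [0.5666 0.1681] [0.0596 0.0134] 3.73
plate 8076 [0.5619 0.1644 0.1306] [0.5671 0.1663] [0.1253 0.0953] 3.91
```

View pics/m6.png

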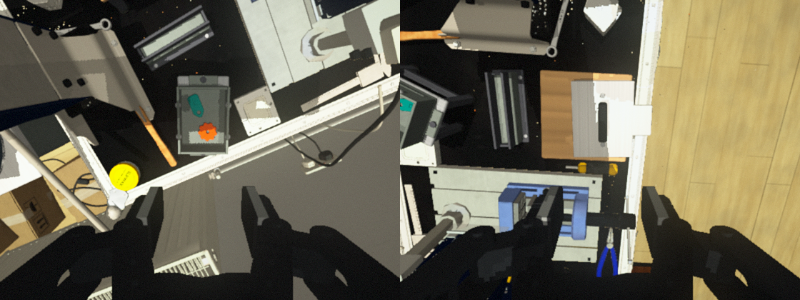

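The wrist tiles show the box mouth at about (203,115) in the left one, and the lid with its bar at (602,120) in the right one. Next I'll view the box from two opposite yaws to cancel the hand-eye bias.

```bash
python3 - <<'E'
from h import *
ang=np.radians(-24.9);ex=np.array([np.cos(ang),np.sin(ang)]);ey=np.array([-ex[1],ex[0]])
def prof(t):
    W=np.load(t+".npz")["W"];k=(abs(W[...,0]-.566)<.09)&(abs(W[...,1]+.173)<.09)&(W[...,2]>.157)&(W[...,2]<.165)
    P=W[k][:,:2];r=cv2.minAreaRect(P.astype(np.float32));P=P-[.566,-.174];x,y=P@ex,P@ey
    hx=np.histogram(x[abs(y)<.045],np.arange(-.05,.051,.002))[0];hy=np.histogram(y[abs(x)<.03],np.arange(-.062,.063,.002))[0]
    print(t,np.round(r[0],4),np.round(r[1],4),round(r[2],2));print(hx,hy)
for i,a in enumerate((1.16,1.16-np.pi)):
    manip.move_ptp([.566,-.173,.43],down(a));manip.dwell(.15);cloud("wrist",f"wb{i+2}");prof(f"wb{i+2}")
prof("wb")
print(manip.current_time())
E
```

```text
wb2 [ 0.5664 -0.1746] [0.1101 0.0893] 65.17
[  0   0   0  15 101 146  75   4   0   0   0   0   0   0   0   0   0   0   0   0   0   0   0   0   0   0   0   0   0   0   0   0   0   0   0   0   0   0   0   0   0   0   0   6 124 126  57  10   0   0] [ 0  0  0 53 84 53  0  0  0  0  0  0  0  0  0  0  0  0  0  0  0  0  0  0  0  0  0  0  0  0  0  0  0  0  0  0  0  0  0  0  0  0  0  0  0  0  0  0  0  0  0  0  0  0  0  0 83 83 28  0  0  0]
wb3 [ 0.5661 -0.1736] [0.1102 0.0893] 65.36
[  0   0   1  11 108 139  66   1   0   0   0   0   0   0   0   0   0   0   0   0   0   0   0   0   0   0   0   0   0   0   0   0   0   0   0   0   0   0   0   0   0   0   0  14 130 150  48  10   0   0] [ 0  0  0 15 90 88  0  0  0  0  0  0  0  0  0  0  0  0  0  0  0  0  0  0  0  0  0  0  0  0  0  0  0  0  0  0  0  0  0  0  0  0  0  0  0  0  0  0  0  0  0  0  0  0  0  0 35 93 65  0  0  0]
wb [ 0.5662 -0.1746] [0.1104 0.0892] 65.01
[  0   0   8  11 119 140  33   1   0   0   0   0   0   0   0   0   0   0   0   0   0   0   0   0   0   0   0   0   0   0   0   0   0   0   0   0   0   0   0   0   0   0   1  18 145 123  29   4   0   0] [  0   0   0  32  73  67   0   0   0   0   0   0   0   0   0   0   0   0   0   0   0   0   0   0   0   0   0   0   0   0   0   0   0   0   0   0   0   0   0   0   0   0   0   0   0   0   0   0   0   0   0   0   0   0
   0   0  58 103  54   0   0   0]
25.95
```

```bash
python3 - <<'E'
from h import *
R=down(np.radians(93.8)); L=np.array([.5668,.1681,0])
manip.move_ptp(L+Z*.30,R)
manip.move_l(L+Z*.134,max_speed=.15); manip.dwell(.1); print(manip.current_time(),manip.current_ee_pos(),manip.current_force())
manip.set_gripper(0,effort=90); zg=manip.current_ee_pos(); print(zg,manip.current_grip_width(),manip.current_grip_force(),manip.current_force())
manip.move_l(L+Z*.30,max_speed=.15)
print(manip.current_grip_width(),manip.current_force())
Rb=down(-.4328);B=np.array([.5662,-.1741,0])
manip.move_ptp(B+Z*.30,Rb); manip.move_l(B+Z*.21,max_speed=.12); manip.dwell(.2)
print(manip.current_time(),manip.current_ee_pos(),manip.current_grip_width(),manip.current_force(),manip.current_ft_torque())
W,im=cloud("wrist","wh")
Q=W.reshape(-1,3);T=(Q-manip.current_ee_pos())@manip.current_tcp_rot()   # tool frame
k=(T[:,2]>-.008)&(T[:,2]<.012)&(abs(T[:,0])<.1)&(abs(T[:,1])<.1);T=T[k]
print(k.sum(),np.median(T,0),np.percentile(T,[.5,99.5],axis=0))
A=np.c_[T[:,:2],np.ones(len(T))];print(np.linalg.lstsq(A,T[:,2],rcond=None)[0],cv2.minAreaRect(T[:,:2].astype(np.float32)))
cloud("side","s7");cv2.imwrite("pics/m7.png",np.hstack([cv2.resize(cv2.imread(f"pics/{n}.png"),(400,300)) for n in("wh","s7")]))
E
```

```text
29.875 [0.5672 0.1682 0.1349] [-0.0951  0.1597  0.1632]
[0.567  0.1681 0.1345] 0.13911576373975731 88.19396495819092 [-0.9766 -1.3964  5.836 ]
0.14313712654650046 [ 0.1354  0.8255 -2.3684]
33.9667 [ 0.5665 -0.1742  0.2107] 0.1442355904806751 [-0.5421 -0.0693 -1.5448] [-0.0078  0.0066  0.0449]
42561 [0.0244 0.0117 0.004 ] [[-0.0595 -0.0484 -0.0028]
 [ 0.062   0.0778  0.0062]]
[0.0005 0.0026 0.0039] ((-0.0004109032452106476, 0.014975693076848984), (0.12512695789337158, 0.12934282422065735), 0.06205849349498749)
```

View pics/m7.png

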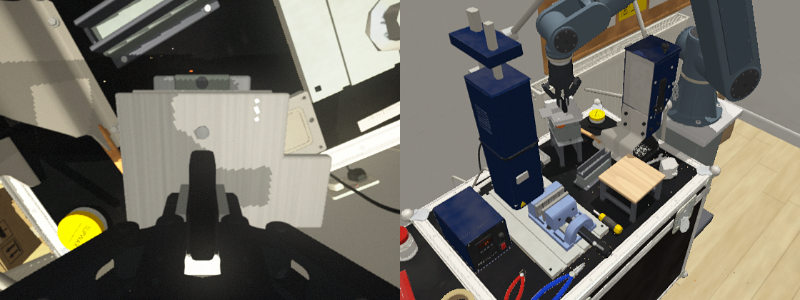

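The wrist tile shows the lid held centred, with the bar at about (203,200); in the side tile it's over the box at (560,115). Next I'll press it down in steps, watching the force.

```bash
python3 - <<'E'
from h import *
B=np.array([.5662,-.1741,0])
manip.move_l(B+Z*.188,max_speed=.08); f0=manip.current_force();z=.188
while z>.1635:
    z-=.001; manip.move_l(B+Z*z,max_speed=.04)
    f=manip.current_force()-f0; p=manip.current_ee_pos()
    print(round(z,4),p,f,manip.current_ft_torque())
    if f[2]>45 or np.hypot(f[0],f[1])>20: break
print(manip.current_time())
E
```

```text
0.187 [ 0.5663 -0.1741  0.1873] [ 0.6721  0.8853 -0.5702] [-0.0307 -0.0222  0.004 ]
0.186 [ 0.5662 -0.1741  0.186 ] [0.3413 0.0734 0.0818] [ 0.043  -0.033  -0.0306]
0.185 [ 0.5662 -0.1741  0.185 ] [ 0.6007  0.6638 -0.4338] [-0.0347 -0.0265  0.0075]
0.184 [ 0.5662 -0.1741  0.1839] [-0.2027  0.2677 -1.5503] [-0.0418  0.0177  0.0077]
0.183 [ 0.5662 -0.1741  0.1829] [ 0.5992  0.9518 -0.7139] [ 0.0563 -0.0396 -0.0259]
0.182 [ 0.5661 -0.1741  0.1819] [ 0.3769 -0.1385 -0.5065] [ 0.0527 -0.0126  0.0013]
0.181 [ 0.5662 -0.1741  0.1809] [ 0.1287  0.7766 -1.9919] [ 0.0354 -0.026  -0.0359]
0.18 [ 0.5662 -0.1741  0.1799] [ 0.6407  1.0975 -0.0561] [0.0181 0.0151 0.0037]
0.179 [ 0.5662 -0.1741  0.1789] [ 0.3317  0.4403 -1.2048] [-0.061  -0.0146 -0.0299]
0.178 [ 0.5662 -0.1741  0.1779] [ 1.1553  0.1819 -1.2091] [0.0212 0.0229 0.0291]
0.177 [ 0.5664 -0.1742  0.1771] [ 1.2073  0.5279 -0.7401] [-0.0541 -0.2099  0.0046]
0.176 [ 0.5665 -0.1742  0.1766] [ 0.1629 -0.6376  6.4677] [0.0153 0.0444 0.0576]
0.175 [ 0.5667 -0.1743  0.1759] [-0.2367  1.4441  9.8819] [0.0847 0.1545 0.0022]
0.174 [ 0.5667 -0.1743  0.1751] [-0.967   0.7595 10.5163] [0.104  0.1173 0.0259]
0.173 [ 0.5668 -0.1743  0.1741] [0.4356 1.1463 9.0319] [0.0626 0.1181 0.0294]
0.172 [ 0.5666 -0.1742  0.1727] [-0.3222  1.1021  7.1139] [ 0.0355 -0.02   -0.0114]
0.171 [ 0.5664 -0.1741  0.1712] [0.9026 1.2664 5.5356] [-0.0513 -0.1563  0.0188]
0.17 [ 0.5663 -0.1741  0.1699] [0.7408 0.633  4.2753] [ 0.0252 -0.2046 -0.0292]
0.169 [ 0.5663 -0.1741  0.1698] [-2.7776  1.3131 12.3616] [ 0.2027  0.4835 -0.0105]
0.168 [ 0.5663 -0.1741  0.1698] [-6.1192  2.2916 21.365 ] [ 0.4773  1.1104 -0.0345]
0.167 [ 0.5663 -0.1741  0.1698] [-9.895   4.9965 30.9321] [ 0.6458  1.8088 -0.0325]
0.166 [ 0.5664 -0.1741  0.1697] [-14.0443   5.4648  39.7068] [0.9541 2.4756 0.0251]
0.165 [ 0.5664 -0.1741  0.1697] [-17.7826   8.4737  48.2137] [ 1.1682  3.1834 -0.0463]
40.2417
```

It clicked past the catches and stopped hard at TCP z = 0.1698, which matches the expected home height. I'll relax, release and check that it's level.

```bash
python3 - <<'E'
from h import *
B=np.array([.5662,-.1741,0])
manip.move_l(B+Z*.1695,max_speed=.05); manip.set_gripper(.4); manip.dwell(.1)
manip.move_l(B+Z*.44,max_speed=.2); manip.dwell(.2); print(manip.current_time())
W,im=cloud("wrist","wf")
k=(abs(W[...,0]-.566)<.1)&(abs(W[...,1]+.174)<.1)&(W[...,2]>.157)&(W[...,2]<.173);Q=W[k]
r=cv2.minAreaRect(Q[:,:2].astype(np.float32));A=np.c_[Q[:,:2],np.ones(len(Q))]
s=np.linalg.lstsq(A,Q[:,2],rcond=None)[0];print(len(Q),np.median(Q,0),r,s)
lx=-np.array([np.cos(-.4328),np.sin(-.4328)]);print("centre",np.array(r[0])+.015*lx, np.array(r[0])-.015*lx)
cv2.imwrite("pics/wfc.png",im[:,:,::-1])
E
```

```text
42.6333
9326 [ 0.5749 -0.178   0.1659] ((0.5793079137802124, -0.18128862977027893), (0.12408831715583801, 0.12928003072738647), 65.2360610961914) [-0.0006  0.0004  0.1663]
centre [ 0.5657 -0.175 ] [ 0.5929 -0.1876]
```

View pics/wfc.png

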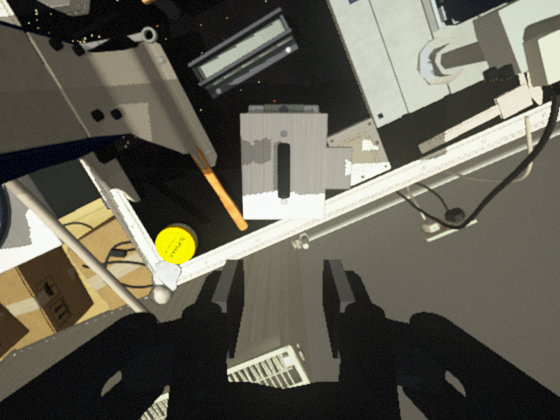

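The picture shows the lid on the box with the bar at about (284,170). It's level within 0.001 rad, centred within about 1 mm, square to the box, and its plate top is at 0.166 m. I'm handing in.

```bash
python3 -c "
from bench import manip
print(manip.sign_off())"
```

```text
the job is handed in; nothing more can be done
None
```

The lid was laid flat on the stand and let go, then picked up again and pressed fully home, level and centred on the castings box; the job was handed in at about 43 s of the 61 s allowed, with no verdict shown.

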